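# Press a bearing bush into the hand mill and lock it

## Task

Press the slimmer of the two flanged bushes, spigot down, into the bore in the metal top of the hand mill, with steady gentle pressure and no ramming, until its shoulder sits flush on the metal all round. Then swing the mill's keeper lever over the shoulder as far as it goes, and leave the bush and lever so. Leave the thicker bush and everything else where it stands.

Things in the scene. Friction and masses are not known exactly. Their poses are not given: they have to be found in the camera images.
- bush_mid (a point): Half-way up the slimmer bush, on its axis; z points to its head. Loose, brass, 0.16 kg, 56 mm tall, standing on its spigot. From below: spigot 26 mm diameter, 26 mm long, its lowest 6 mm tapering to 22 mm; flange (the shoulder) 48 mm diameter, 6 mm thick, its underside 2 mm below this point; round head to grip, 26 mm diameter, from 4 to 28 mm above this point.
- thick_bush_mid (a point): Half-way up the thicker bush: same shape and heights, but spigot 36 mm and flange 58 mm in diameter (head also 26 mm). It does not fit and stays where it is.
- mill: The hand mill, fixed: a dark wooden case 112 mm (its x) by 132 mm (its y); origin under its centre, z up; a small brass drawer knob marks its -x side. On it sits a flat grey metal head whose top is 78 to 92 mm above the worktop: it is adjustable, set differently each time and does not move in use. The fingers have room round the bore when they close along the mill's x, not its y.
- bore_axis (a point): The point on the bore's axis at worktop level, straight below the bore in the metal head (14 mm from the mill's origin along its +y); axes as the mill's. Bore 27.5 mm diameter, 36 mm deep, mouth chamfered 1.5 mm. Sprung pads in it, from 7 mm down, resist the spigot with roughly 5 to 18 N and hold it where it is let go. Home = flange flat on the metal; resistance then rises steeply.
- keeper (a joint): Keeper lever (rad), on a pivot 44 mm from the bore along the mill's -y. Black upright knob, 14 mm thick, 10 to 43 mm above the metal, 52 mm from the pivot: at 0 (open) on its -x side, at 1.571 (closed stop) on its -y side; grows counter-clockwise from above. Starts at 0 to 0.3, 1 N moves it, stays where left. Its blade passes 1.5 mm above a flange that is home, is blocked by one standing proud.
- tin_1: Food tin, 57 mm diameter, 72 mm tall, bystander; origin under its centre.
- mug_1: Small mug, 62 x 92 x 51 mm, bystander; origin under its middle.
- timer: Round wind-up kitchen timer, 63 mm diameter, 44 mm tall, bystander; origin under its centre.
- tape_1: Roll of dark tape lying flat, 62 mm diameter, 19 mm tall, bystander; origin under its centre.
- teaspoon_1: Teaspoon, 130 mm long, bystander; origin under its middle.

How it is judged:
On the way:
1. the bush is in the bore while the keeper lever is still open (horizontal distance between bush_mid and bore_axis below 0.003 m and height (world z) of bush_mid between 0.076 and 0.0948 m and angle between bush_mid's own z axis and vertical below 0.06 rad and value of joint keeper below 0.8 rad), for 0.2 s.
At the end, for the whole second after the job is handed in: The slimmer bush is in the mill's bore, within 3 mm of its axis and upright within 0.06 rad, its middle 76 to 94.8 mm above the worktop, and the keeper lever is closed over its shoulder past 1.45 rad and at rest; the lever can pass only if the shoulder is within 1.5 mm of flush (horizontal distance between bush_mid and bore_axis below 0.003 m and height (world z) of bush_mid between 0.076 and 0.0948 m and angle between bush_mid's own z axis and vertical below 0.06 rad and value of joint keeper above 1.45 rad and velocity of joint keeper below 0.05 rad/s); the robot touches nothing.
It fails at once if the bush is rammed: more than 60 N between bush and mill (contact force between bush and mill above 60 N).
It fails at once if the thicker bush is moved more than 30 mm (distance of thick_bush_mid from where it was at the start of the episode above 0.03 m).
It fails at once if a bystander is moved more than 40 mm (distance of any of tin_1, mug_1, timer, tape_1, teaspoon_1 from where it was at the start of the episode above 0.04 m).
It also fails if it takes over 61 s, if anything falls off the work surface, if the arm or the gripper's body presses on something with over 40 N, if the wrist force passes 120 N, or if a joint passes its speed limit or range.

## Robot

A 6-joint arm with a two-finger parallel gripper is mounted at the origin on a cart in front of the work surface, level with it; the furniture and walls round the work are solid. World frame = base frame: x ahead of the robot, y to its left, z up, the work surface at z = 0. Lengths are in m, angles in rad, forces in N, time in s.
With the tool pointing down it reaches from about 0.3 to 0.85 m from the base axis. Payload 5.4 kg.
Tool frame: the origin (TCP) lies midway between the tips of the shut fingers; the grasp point (between the pads) lies 19 mm behind it; z points along the fingers, y is the line along which they close (so a half turn about z gives the same grasp; the last joint's range is limited). The gripper opens to 85 mm and grips with 20 to 120 N. Pads are 22 mm wide; open, the fingers measure 114 mm over their backs; the gripper's body (76 mm by 85 mm) begins 54 mm behind the grasp point. The pads swing forward as they close: fully open they stand 13 mm farther back than shut.
Start: joints at [1.032, 0.158, 1.597, -0, 1.386, -0.21], TCP at [0.186, 0.544, 0.231] pointing down, gripper open.
Joint ranges: [-2.91, 2.91], [-0.94, 2.29], [0.18, 2.7], [-1.29, 4.43], [0.17, 2.64], [-3, 3]. Speed limits (rad/s): [2.57, 2.57, 3.14, 3.14, 3.14, 3.14].

## Interface

Orientations are given as a rotation vector (axis times angle).
In Python, from cell import robot gives the robot as it stands.
- The arm moves only by the tool step_arm, never from a script. Its arguments are lists of equal length, an entry for each row: "fingers": the finger opening in mm, from 0 to 85.4; "delta_pos": the shift along the tool's x, y, z in mm, a list of three; "delta_rot": the turn, a rotation vector about the tool's x, y, z in rad, a list of three. A call has 1 to 12 rows; each row is the pose to reach, as a shift and turn from the pose commanded when the call began, along the tool's axes at that moment; what a row does not reach only later rows make up. A row lasts 1/12 s, in which the tool goes at most 41.7 mm and 7.16 degrees, less where a joint would pass 70% of its speed; a pose out of reach is approached as far as the arm can. A call with a gripper value outside its range is refused whole. The fingers move at their own pace and stop on an object; "grip_force" is the grip in N (left out, the last holds). Time passes only in rows, so rows that repeat a pose let the fingers close. It gives the time, the measured TCP pose, the force, the opening and the grip force at its end, in the units of the state.
- robot.state(): the state, without advancing time (a new reading comes with each control period).
- robot.camera(name): name is "side" or "top" or "wrist"; returns a dict with "frame" (400x640x3 uint8, blue, green, red), "z_map" (400x640 float32, m along the optical axis (not along the pixel's ray), 0 where there is no reading), "fx", "fy", "cx", "cy" (pixels), "D" ([k1, k2, p1, p2, k3] as OpenCV has them; the pictures are not rectified), "position" and "orientation" of the camera in the world; the wrist camera has in their place "mount" (4x4, takes a point from camera to tool coordinates, whose origin is the TCP and whose axes are the flange's). Camera axes: x right, y down, z forward; pixel columns grow to the right and rows downward; lengths in m; the calibration is good to about 2 mm. A picture is of the moment at which its call begins: read the wrist's pose just before it.
- robot.finish_job(): hands the job in; it is judged then, once.
Trained networks look in a picture, given as the dict that the camera call returned (one of the last four; its "shot" number tells which), for a name from the list of things; names that differ only in an ending like _2 or _b are one class to them, and where a whole thing is asked for, a point or a joint stands for the part that bears it (a point fixed in the world has none). Each returns a list of dicts, best first, with "score" (0 to 1); they miss things now and then, are a little off and sometimes report something else, mostly with a low value. They report only what shows in the picture. A call takes as long as a camera call.
- robot.recognise(picture, target): "xyz" ([x, y, z] in m, in world coordinates, good to about 4 mm: the middle of the surface that is visible of it).
The state is a dict: "time": time; "qpos": joint angles; "dq": joint speeds; "tau": joint torques, N m; "position": TCP position; "eef_rot": TCP orientation; "contact_force": force on the tool from outside, world axes, zero at the start; "ft_torque": the same for the moment, N m; "width": finger opening in m; "finger_force": force on a finger pad.
Only numpy, scipy, OpenCV 4.12 (cv2) and the standard library are available. Lean on these libraries where they do the work, as an engineer would, in place of code of your own. Each camera call takes 0.05 s, during which the arm holds its last target. There are 200 camera calls.

## Working session

There is one attempt and no reset: what is moved stays moved. The work goes in short steps, Python scripts to look and compute and a tool call to move; the robot and the scene stay as the last step left them, time stands still between calls to the robot, and variables do not carry over. Pictures are saved under pics/ and viewed, at most 11 in all, crops included, and the job is handed in when it is done.

Besides the shell and the picture viewer there is one more tool, called as a command line: name --argument value ..., lists and objects as JSON in quotes. step_arm: Moves the arm, as the interface text tells. Its arguments: {"type":"object","properties":{"fingers":{"type":"array","items":{"type":"number"}},"delta_pos":{"type":"array","items":{"type":"array","items":{"type":"number"}}},"delta_rot":{"type":"array","items":{"type":"array","items":{"type":"number"}}},"grip_force":{"type":"number"}},"required":["fingers","delta_pos","delta_rot"]}

```bash
mkdir -p pics; ls; cat > h.py <<'E'
import numpy as np, cv2
from scipy.spatial.transform import Rotation as R
from cell import robot
def rot(o):
    o=np.array(o,float)
    if o.shape==(3,3): return o
    return R.from_rotvec(o).as_matrix() if o.size==3 else R.from_quat(o).as_matrix()
def pose():
    s=robot.state(); T=np.eye(4); T[:3,:3]=rot(s['eef_rot']); T[:3,3]=s['position']; return T
def shot(name):
    T=pose(); p=robot.camera(name)
    if 'mount' in p: C=T@np.array(p['mount'])
    else:
        C=np.eye(4); C[:3,:3]=rot(p['orientation']); C[:3,3]=p['position']
    return p,C
def K(p): return np.array([[p['fx'],0,p['cx']],[0,p['fy'],p['cy']],[0,0,1.]])
def cloud(p,C):
    v,u=np.mgrid[0:400,0:640]
    n=cv2.undistortPoints(np.stack([u,v],-1).reshape(-1,1,2).astype(np.float32),K(p),np.array(p['D'])).reshape(400,640,2)
    z=p['z_map']; X=np.dstack([n*z[...,None],z])
    W=X@C[:3,:3].T+C[:3,3]; W[z==0]=np.nan; return W
E
python3 - <<'E'
from h import *
s=robot.state(); print(s)
for n in ['top','side']:
    p,C=shot(n); cv2.imwrite(f'pics/{n}.png',p['frame']); print(n,C.round(3).tolist(),p['D'],p['fx'])
    np.savez(f'{n}.npz',W=cloud(p,C),f=p['frame'])
    for t in ['bush_mid','thick_bush_mid','mill','keeper','tin_1','mug_1','timer','tape_1','teaspoon_1']:
        print(t,[(np.round(d['xyz'],3).tolist(),round(d['score'],2)) for d in robot.recognise(p,t)][:3])
E
```

```text
pics
{'time': 0.0, 'qpos': array([ 1.03191656e+00,  1.59094458e-01,  1.59822666e+00, -6.23196296e-06,
        1.38618241e+00, -2.10101148e-01]), 'dq': array([-0.00049903,  0.00047142, -0.00076837, -0.00059501, -0.00044177,
       -0.00080273]), 'tau': array([ 8.30429744e-04, -3.96019757e+01, -3.31425047e+01, -2.62146723e-04,
        8.69989773e-03, -3.12243765e-05]), 'position': array([0.18537052, 0.54367182, 0.23029417]), 'eef_rot': array([-5.14005901e-01, -3.09855432e+00,  2.79646985e-03]), 'contact_force': array([ 0.31675553, -0.13156592, -0.03391232]), 'ft_torque': array([-0.00483761,  0.01118265,  0.00027743]), 'finger_force': 0.0, 'width': 0.08522901173379571}
top [[-0.0, -0.998, 0.069, 0.42], [-1.0, 0.001, 0.014, -0.049], [-0.014, -0.069, -0.998, 1.285], [0.0, 0.0, 0.0, 1.0]] [-0.02227249  0.          0.          0.          0.        ] 486.8891180342823
bush_mid [([0.446, -0.261, 0.031], 0.84)]
thick_bush_mid [([0.498, -0.065, 0.025], 0.79)]
mill [([0.528, 0.078, 0.084], 0.91)]
keeper [([0.526, 0.055, 0.101], 0.71)]
tin_1 [([0.579, -0.32, 0.066], 0.89)]
mug_1 [([0.639, -0.071, 0.024], 0.71)]
timer [([0.603, -0.21, 0.034], 0.86)]
tape_1 []
teaspoon_1 [([0.41, -0.397, 0.005], 0.64), ([0.528, 0.052, 0.1], 0.57)]
side [[0.964, -0.141, 0.226, 0.273], [-0.266, -0.432, 0.862, -0.948], [-0.024, -0.891, -0.454, 0.589], [0.0, 0.0, 0.0, 1.0]] [-0.09591649  0.          0.          0.          0.        ] 409.96310316389776
bush_mid [([0.44, -0.272, 0.034], 0.6)]
thick_bush_mid [([0.498, -0.082, 0.03], 0.62)]
mill [([0.522, 0.036, 0.07], 0.66)]
keeper [([0.508, 0.049, 0.099], 0.71)]
tin_1 [([0.571, -0.344, 0.056], 0.65)]
mug_1 [([0.631, -0.089, 0.038], 0.59)]
timer [([0.592, -0.226, 0.032], 0.6)]
tape_1 [([0.442, -0.27, 0.032], 0.75), ([0.4, 0.307, 0.014], 0.66), ([0.51, 0.047, 0.097], 0.41)]
teaspoon_1 [([0.41, -0.401, 0.007], 0.94)]
```

```bash
python3 - <<'E'
import cv2,numpy as np
t=np.load('top.npz')['f'];s=np.load('side.npz')['f']
cv2.imwrite('pics/t2.png',cv2.resize(t[40:340,60:460],(800,600),interpolation=3))
cv2.imwrite('pics/s2.png',cv2.resize(s,(800,500),interpolation=3))
E
```

```text
(no output)
```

View pics/t2.png

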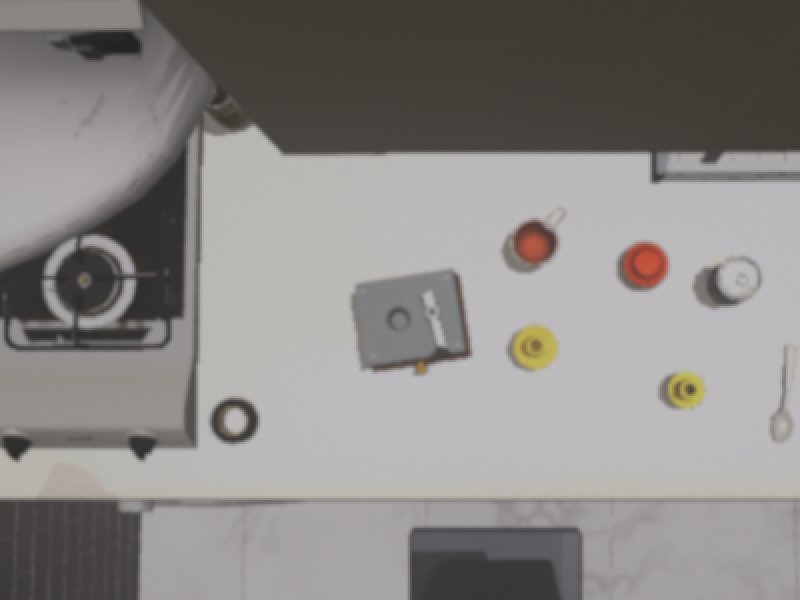

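View pics/s2.png

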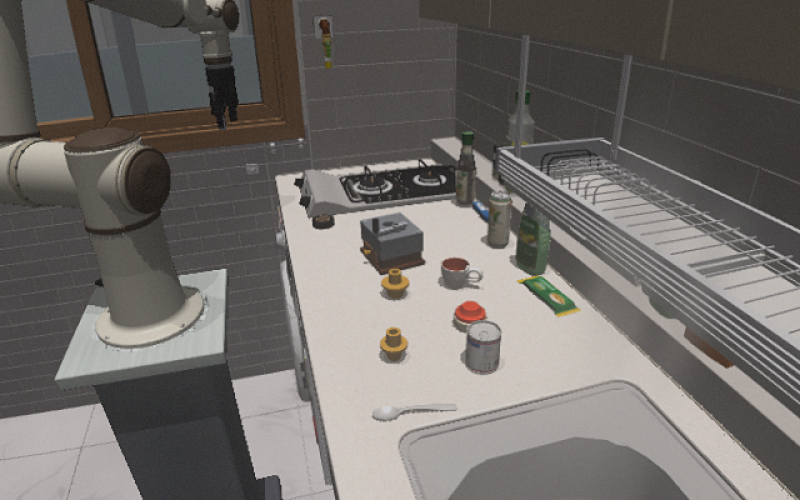

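Top view crop: slim bush at (686,390), thick at (535,347), mill bore at (399,318), brass drawer knob (420,367) towards the robot, and the lever knob at (440,350), open. The side view agrees with this. Next I'll refine the positions with depth.

```bash
python3 - <<'E'
from h import *
d=np.load('top.npz');W=d['W'];f=d['f']
def near(c,r,z0,z1):
    m=(np.hypot(W[...,0]-c[0],W[...,1]-c[1])<r)&(W[...,2]>z0)&(W[...,2]<z1); return W[m]
P=near((.446,-.261),.05,.045,.07);print('head',len(P),np.median(P,0),P.min(0),P.max(0))
P=near((.446,-.261),.05,.02,.07);print('all',len(P),(P.min(0)+P.max(0))/2)
P=near((.528,.078),.12,.065,.1);print('metal',len(P),np.median(P[:,2]),P[:,2].min(),P[:,2].max())
r=cv2.minAreaRect((P[:,:2]*1000).astype(np.float32));print(r)
# bore pixel -> ray at z
p,C=shot('top')
def ray(u,v,z):
    n=cv2.undistortPoints(np.array([[[u,v]]],np.float32),K(p),np.array(p['D'])).ravel()
    r=C[:3,:3]@[n[0],n[1],1]; return C[:3,3]+r*(z-C[2,3])/r[2]
zt=np.median(P[:,2])
for n,(u,v,z) in dict(bore=(399,318,zt),bush=(687,390,.056),knobL=(440,350,.12),dknob=(420,367,.03)).items(): print(n,ray(60+u/2-.25,40+v/2-.25,z))
E
```

```text
head 68 [ 0.44176384 -0.26358841  0.05568076] [ 0.43161596 -0.27740464  0.04511749] [ 0.45459252 -0.25159513  0.0621261 ]
all 262 [ 0.44219685 -0.26363898  0.04334682]
metal 1969 0.08368452569332963 0.06517437994759057 0.09996853580050313
((532.1808471679688, 86.35523986816406), (104.75833892822266, 124.34291076660156), 8.895456314086914)
bore [0.53130454 0.09824908 0.08368453]
bush [ 0.44233341 -0.26190566  0.056     ]
knobL [0.48930507 0.04425752 0.12      ]
dknob [0.47273302 0.07719662 0.03      ]
```

step_arm --fingers '[85, 85, 85, 85, 85, 85, 85, 85, 85, 85, 85, 85]' --delta_pos '[[-471, -310, -30], [-471, -310, -30], [-471, -310, -30], [-471, -310, -30], [-471, -310, -30], [-471, -310, -30], [-471, -310, -30], [-471, -310, -30], [-471, -310, -30], [-471, -310, -30], [-471, -310, -30], [-471, -310, -30]]' --delta_rot '[[0, 0, 1.086], [0, 0, 1.086], [0, 0, 1.086], [0, 0, 1.086], [0, 0, 1.086], [0, 0, 1.086], [0, 0, 1.086], [0, 0, 1.086], [0, 0, 1.086], [0, 0, 1.086], [0, 0, 1.086], [0, 0, 1.086]]'

```text
time: 2.05
position: [0.4927, 0.1478, 0.2582]
eef_rot: [2.042, 2.387, 0.001]
contact_force: [-0.5, 0.8, -0.2]
width: 0.0849
finger_force: 0.0
```

```bash
python3 - <<'E'
from h import *
p,C=shot('wrist'); print(np.array(p['mount']).round(3).tolist(),p['fx'],C.round(3).tolist())
T=pose();print(T.round(4).tolist(), robot.state()['qpos'].round(3))
cv2.imwrite('pics/w1.png',p['frame'])
np.savez('w1.npz',W=cloud(p,C),f=p['frame'])
for t in ['mill','keeper']: print(t,robot.recognise(p,t)[:2])
E
```

```text
[[-0.001, -0.949, -0.316, 0.08], [1.0, -0.001, -0.0, 0.0], [0.0, -0.316, 0.949, -0.143], [0.0, 0.0, 0.0, 1.0]] 304.2336968790785 [[0.988, 0.146, 0.049, 0.481], [0.154, -0.938, -0.312, 0.227], [0.001, 0.316, -0.949, 0.401], [0.0, 0.0, 0.0, 1.0]]
[[-0.1496, 0.9887, 0.0045, 0.497], [0.9887, 0.1496, -0.0045, 0.1419], [-0.0051, 0.0038, -1.0, 0.2587], [0.0, 0.0, 0.0, 1.0]] [ 0.047 -0.014  1.725 -0.005  1.427 -0.103]
mill [{'xyz': [0.5312, 0.0986, 0.0827], 'score': 0.68}]
keeper [{'xyz': [0.5173, 0.047, 0.0937], 'score': 0.65}]
```

View pics/w1.png

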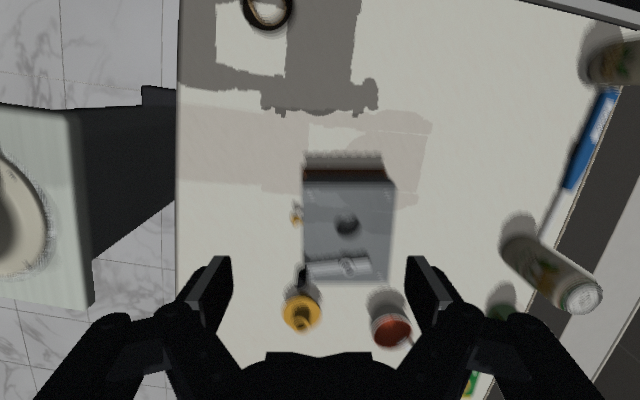

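Wrist view, motion-blurred: metal head at (350,225), bore at (347,222), lever blade at (335,265) with its knob on the left. I'll go above it and settle.

step_arm --fingers '[85, 85, 85, 85, 85, 85]' --delta_pos '[[-25, 14, 30], [-49, 27, 59], [-49, 27, 59], [-49, 27, 59], [-49, 27, 59], [-49, 27, 59]]' --delta_rot '[[0, 0, 0], [0, 0, 0], [0, 0, 0], [0, 0, 0], [0, 0, 0], [0, 0, 0]]'

```text
time: 2.7
position: [0.5263, 0.1069, 0.2005]
eef_rot: [2.038, 2.388, 0.003]
contact_force: [0.4, 0.3, -0.2]
width: 0.0855
finger_force: 0.0
```

```bash
cat >> h.py <<'E'
def rayz(p,C,u,v,z):
    n=cv2.undistortPoints(np.array([[[u,v]]],np.float32),K(p),np.array(p['D'])).ravel()
    r=C[:3,:3]@[n[0],n[1],1]; return C[:3,3]+r*(z-C[2,3])/r[2]
E
python3 - <<'E'
from h import *
p,C=shot('wrist'); T=pose();print(T.round(4).tolist(), robot.state()['dq'].round(3))
cv2.imwrite('pics/w2.png',p['frame'])
W=cloud(p,C);np.savez('w2.npz',W=W,f=p['frame'],C=C)
m=(np.hypot(W[...,0]-.532,W[...,1]-.086)<.1)&(W[...,2]>.07)&(W[...,2]<.096)
P=W[m];zt=np.median(P[:,2]);print('metal z',zt,len(P))
m2=m&(abs(W[...,2]-zt)<.005)
r=cv2.minAreaRect((W[m2][:,:2]*1000).astype(np.float32));print(r)
v,u=np.where((np.hypot(W[...,0]-.531,W[...,1]-.098)<.03)&(W[...,2]<zt-.004));print('bore px',len(u),u.min(),u.max(),v.min(),v.max())
for t in ['mill','keeper']: print(t,robot.recognise(p,t)[:2])
E
```

```text
[[-0.1572, 0.9876, 0.003, 0.5264], [0.9876, 0.1572, 0.0002, 0.1068], [-0.0003, 0.003, -1.0, 0.2006], [0.0, 0.0, 0.0, 1.0]] [-0.004 -0.    -0.    -0.003 -0.004 -0.003]
metal z 0.08391255028442529 13171
((534.0390014648438, 84.96066284179688), (104.71829986572266, 124.29547119140625), 8.815237045288086)
bore px 648 308 340 186 213
mill [{'xyz': [0.5316, 0.0981, 0.0816], 'score': 0.68}]
keeper [{'xyz': [0.5137, 0.0487, 0.0981], 'score': 0.87}]
```

View pics/w2.png

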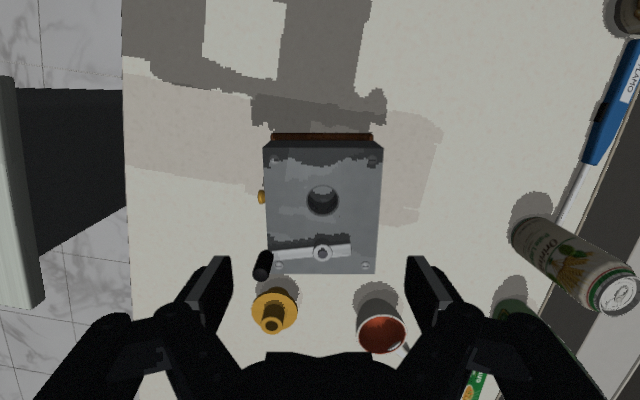

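```bash
cat >> h.py <<'E'
def ortho(p,C,c,half,z,s=0.00025):
    n=int(2*half/s); i,j=np.mgrid[0:n,0:n]
    X=np.stack([c[0]+half-i*s, c[1]+half-j*s, np.full(i.shape,z)],-1).reshape(-1,3)
    q=np.linalg.inv(C); im,_=cv2.projectPoints(X,cv2.Rodrigues(q[:3,:3])[0],q[:3,3],K(p),np.array(p['D']))
    m=im.reshape(n,n,2).astype(np.float32); return cv2.remap(p['frame'],m[...,0],m[...,1],cv2.INTER_CUBIC)
E
python3 - <<'E'
from h import *
p,C=shot('wrist'); zt=.0839
o=ortho(p,C,(.5315,.0985),.03,zt,.0001)
g=cv2.cvtColor(o,cv2.COLOR_BGR2GRAY)
for par in (25,15):
  c=cv2.HoughCircles(cv2.GaussianBlur(g,(0,0),5),cv2.HOUGH_GRADIENT,1,30,param1=50,param2=par,minRadius=120,maxRadius=165)
  if c is not None:
    for x,y,r in c[0][:4]: print(par,r/10,.5315+.03-y*1e-4,.0985+.03-x*1e-4)
cv2.imwrite('pics/o1.png',o)
E
```

```text
(no output)
```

View pics/o1.png

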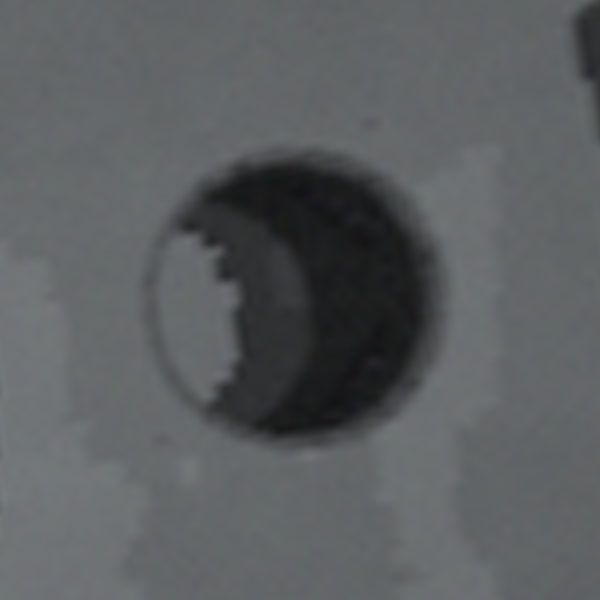

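Orthophoto: bore rim centre at about (293,297), which gives world (0.5318, 0.0990). That agrees with the rectangle fit (0.5319, 0.0988). Next I'll look at the bush from the same relative pose.

step_arm --fingers '[70, 70, 70, 70, 70, 70, 70, 70, 70, 70, 70, 70]' --delta_pos '[[-352, -141, 20], [-352, -141, 20], [-352, -141, 20], [-352, -141, 20], [-352, -141, 20], [-352, -141, 20], [-352, -141, 20], [-352, -141, 20], [-352, -141, 20], [-352, -141, 20], [-352, -141, 20], [-352, -141, 20]]' --delta_rot '[[0, 0, 0], [0, 0, 0], [0, 0, 0], [0, 0, 0], [0, 0, 0], [0, 0, 0], [0, 0, 0], [0, 0, 0], [0, 0, 0], [0, 0, 0], [0, 0, 0], [0, 0, 0]]'

```text
time: 3.9
position: [0.4416, -0.2637, 0.1791]
eef_rot: [-2.042, -2.387, -0.001]
contact_force: [0.1, -0.2, 0.6]
width: 0.07
finger_force: 0.0
```

step_arm --fingers '[70, 70]' --delta_pos '[[0, 0, 0], [0, 0, 0]]' --delta_rot '[[0, 0, 0], [0, 0, 0]]'

```text
time: 4.07
position: [0.442, -0.2626, 0.179]
eef_rot: [2.039, 2.39, 0.0]
contact_force: [0.3, 0.2, -0.3]
width: 0.07
finger_force: 0.0
```

```bash
python3 - <<'E'
from h import *
p,C=shot('wrist'); T=pose();print(T.round(4).tolist(), robot.state()['dq'].round(3))
W=cloud(p,C)
def nr(z0,z1): 
    m=(np.hypot(W[...,0]-.442,W[...,1]+.263)<.05)&(W[...,2]>z0)&(W[...,2]<z1); return m
m=nr(.05,.065);P=W[m];print('head',len(P),np.median(P,0),(P.min(0)+P.max(0))/2,np.ptp(P,0))
m=nr(.02,.036);P=W[m];print('flange',len(P),np.median(P[:,2]),cv2.minEnclosingCircle((P[:,:2]*1000).astype(np.float32)))
print([(d['xyz'],d['score']) for d in robot.recognise(p,'bush_mid')])
a=ortho(p,C,(.442,-.263),.03,.056,.0001);b=ortho(p,C,(.442,-.263),.03,.032,.0001)
cv2.imwrite('pics/o2.png',cv2.resize(np.hstack([a,b]),(800,400)))
E
```

```text
[[-0.1576, 0.9875, 0.0002, 0.442], [0.9875, 0.1576, 0.0001, -0.2627], [0.0001, 0.0002, -1.0, 0.179], [0.0, 0.0, 0.0, 1.0]] [-0.006  0.002 -0.002 -0.001 -0.001 -0.003]
head 470 [ 0.44365512 -0.26491554  0.05629657] [ 0.44373255 -0.2651858   0.05433182] [0.02538012 0.02544314 0.00831558]
flange 1111 0.032516088641960594 ((443.9314880371094, -265.5575256347656), 23.981855392456055)
[([0.4443, -0.2566, 0.0342], 0.59)]
```

View pics/o2.png

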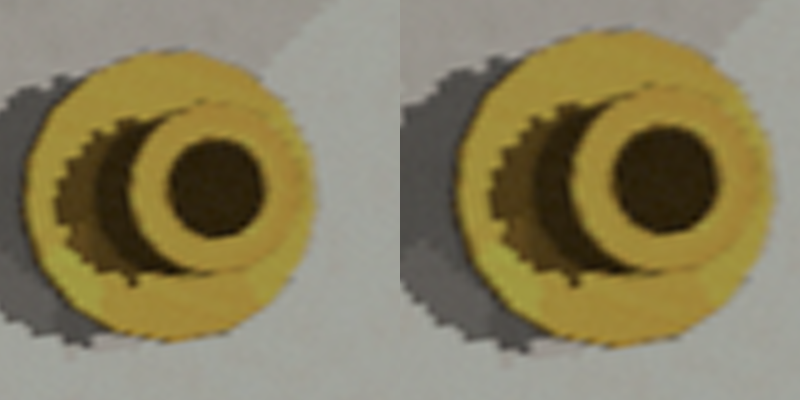

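Orthophoto: head and flange circles both centre at about (217,187), giving a bush axis at (0.444, −0.2655) standing upright with its head top at 0.056. I'll descend and grasp.

step_arm --fingers '[46, 46, 46, 46, 46, 46, 46, 24, 24, 24, 24, 24]' --delta_pos '[[-3, 1.5, 30], [-3, 1.5, 65], [-3, 1.5, 100], [-3, 1.5, 125], [-3, 1.5, 138], [-3, 1.5, 142], [-3, 1.5, 142], [-3, 1.5, 142], [-3, 1.5, 142], [-3, 1.5, 142], [-3, 1.5, 142], [-3, 1.5, 142]]' --delta_rot '[[0, 0, 0], [0, 0, 0], [0, 0, 0], [0, 0, 0], [0, 0, 0], [0, 0, 0], [0, 0, 0], [0, 0, 0], [0, 0, 0], [0, 0, 0], [0, 0, 0], [0, 0, 0]]' --grip_force 80

```text
time: 5.17
position: [0.4445, -0.2678, 0.0385]
eef_rot: [2.04, 2.385, 0.0]
contact_force: [0.1, 0.9, 6.4]
width: 0.0245
finger_force: 31.7
```

```bash
python3 - <<'E'
from h import *
s=robot.state();print(s['time'],s['position'].round(4),s['width'],s['finger_force'],s['contact_force'].round(1))
E
```

```text
5.1667 [ 0.4445 -0.2678  0.0385] 0.02453509200218398 31.74722135066986 [0.1 0.9 6.4]
```

step_arm --fingers '[5, 5, 5, 5, 5, 5, 5, 5, 5]' --delta_pos '[[0, 0, 0], [0, 0, 0], [0, 0, 0], [0, 0, -15], [0, 0, -50], [0, 0, -90], [0, 0, -130], [0, 0, -130], [0, 0, -130]]' --delta_rot '[[0, 0, 0], [0, 0, 0], [0, 0, 0], [0, 0, 0], [0, 0, 0], [0, 0, 0], [0, 0, 0], [0, 0, 0], [0, 0, 0]]' --grip_force 80

```text
time: 5.92
position: [0.4448, -0.2683, 0.1699]
eef_rot: [2.037, 2.383, -0.001]
contact_force: [-0.4, -0.2, -2.0]
width: 0.0234
finger_force: 78.7
```

```bash
python3 - <<'E'
from h import *
s=robot.state();T=pose();print(s['width'],s['finger_force'],s['contact_force'].round(1),T.round(4).tolist())
p,C=shot('wrist'); W=cloud(p,C)
L=(W-T[:3,3])@T[:3,:3]   # tool coords
m=(abs(L[...,0])<.03)&(abs(L[...,1])<.03)&(L[...,2]>-.045)&(L[...,2]<.06)
hsv=cv2.cvtColor(p['frame'],cv2.COLOR_BGR2HSV); b=m&(hsv[...,1]>110)&(hsv[...,0]>12)&(hsv[...,0]<40)
Q=L[b];print(len(Q),Q.min(0).round(4),Q.max(0).round(4))
h,e=np.histogram(Q[:,2],np.arange(-.04,.05,.002));print([(round(x,3),int(n)) for x,n in zip(e,h) if n])
v,u=np.where(b);print(u.min(),u.max(),v.min(),v.max())
cv2.imwrite('pics/g1.png',cv2.resize(p['frame'][200:400,160:480],(800,500),interpolation=2))
p,C=shot('side');
print(robot.recognise(p,'bush_mid')[:2])
cv2.imwrite('pics/g2.png',p['frame'])
E
```

```text
0.02339900562457333 78.69441390037537 [-0.4 -0.2 -2. ] [[-0.1554, 0.9878, 0.0046, 0.4448], [0.9878, 0.1554, -0.0048, -0.2683], [-0.0054, 0.0038, -1.0, 0.1699], [0.0, 0.0, 0.0, 1.0]]
5009 [-0.0123 -0.0238 -0.045 ] [0.0266 0.0232 0.0123]
[(np.float64(-0.04), 2), (np.float64(-0.038), 1), (np.float64(-0.036), 1), (np.float64(-0.032), 5), (np.float64(-0.03), 5), (np.float64(-0.028), 5), (np.float64(-0.026), 3), (np.float64(-0.024), 2), (np.float64(-0.022), 6), (np.float64(-0.02), 270), (np.float64(-0.018), 1085), (np.float64(-0.016), 180), (np.float64(-0.014), 150), (np.float64(-0.012), 157), (np.float64(-0.01), 151), (np.float64(-0.008), 145), (np.float64(-0.006), 125), (np.float64(-0.004), 126), (np.float64(-0.002), 126), (np.float64(0.0), 111), (np.float64(0.002), 92), (np.float64(0.004), 693), (np.float64(0.006), 1423), (np.float64(0.008), 103), (np.float64(0.01), 39), (np.float64(0.012), 1)]
262 366 203 338
[{'xyz': [0.4412, -0.272, 0.1637], 'score': 0.7}, {'xyz': [0.5254, 0.0327, 0.0462], 'score': 0.37}]
```

View pics/g1.png

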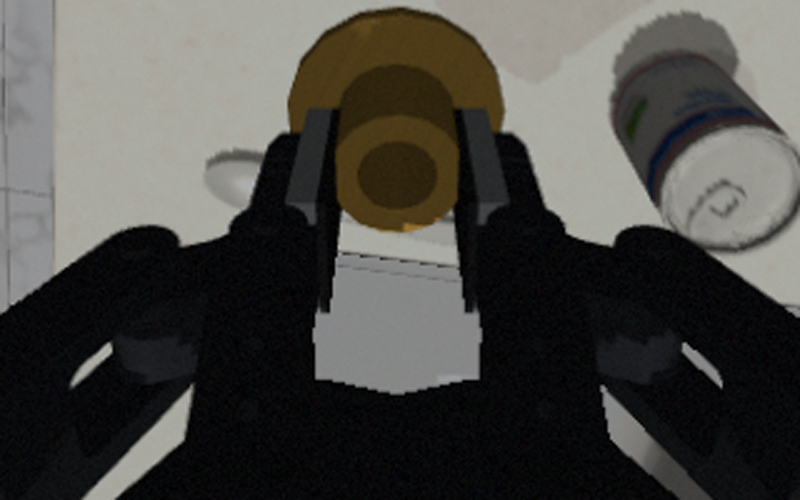

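Held well: head ring at (398,165), flange behind the pads. I'll fit the axis offset and tilt in the tool frame.

```bash
python3 - <<'E'
from h import *
T=pose();p,C=shot('wrist'); 
q=np.linalg.inv(C)@T
def tortho(z,s=.0001,half=.03):
    n=int(2*half/s);i,j=np.mgrid[0:n,0:n]
    X=np.stack([half-i*s,-half+j*s,np.full(i.shape,z)],-1).reshape(-1,3)  # up=tool x, right=tool y
    im,_=cv2.projectPoints(X,cv2.Rodrigues(q[:3,:3])[0],q[:3,3],K(p),np.array(p['D']))
    m=im.reshape(n,n,2).astype(np.float32);return cv2.remap(p['frame'],m[...,0],m[...,1],cv2.INTER_CUBIC)
a=tortho(-.018);b=tortho(.006)
cv2.imwrite('pics/o3.png',cv2.resize(np.hstack([a,b]),(800,400)))
W=cloud(p,C);L=(W-T[:3,3])@T[:3,:3]
hsv=cv2.cvtColor(p['frame'],cv2.COLOR_BGR2HSV); br=(hsv[...,1]>110)&(hsv[...,0]>12)&(hsv[...,0]<40)&(np.hypot(L[...,0],L[...,1])<.03)
for z0,z1 in((-.0215,-.015),(.003,.0085)):
    Q=L[br&(L[...,2]>z0)&(L[...,2]<z1)];A=np.c_[Q[:,:2],np.ones(len(Q))]
    k=np.linalg.lstsq(A,Q[:,2],rcond=None)[0];print(len(Q),np.median(Q[:,2]),Q.min(0),Q.max(0),'slope',k)
E
```

```text
1446 -0.01745823873449822 [-0.01033857 -0.01217673 -0.02132966] [ 0.01572738  0.01194186 -0.01500134] slope [ 0.0083817   0.00432174 -0.01741356]
2200 0.0062582392227675514 [-0.00595407 -0.02351682  0.00300041] [0.02638101 0.02313881 0.00848848] slope [0.01615542 0.01060066 0.00599958]
```

View pics/o3.png

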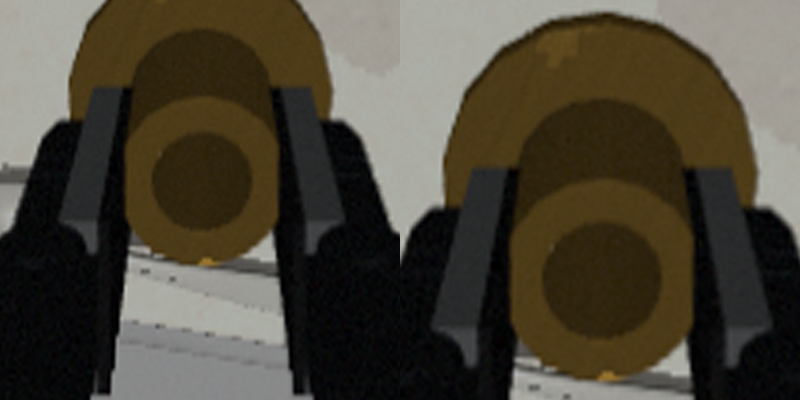

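step_arm --fingers '[5, 5, 5, 5, 5, 5, 5, 5, 5, 5, 5, 5]' --delta_pos '[[20, 8, -20], [55, 23, -30], [92, 38, -30], [129, 53, -30], [166, 69, -30], [203, 84, -30], [240, 99, -30], [277, 114, -30], [310, 128, -30], [335, 138, -30], [346, 143, -25], [346, 143, -10]]' --delta_rot '[[0, 0, 0], [0, 0, 0], [0, 0, 0], [0, 0, 0], [0, 0, 0], [0, 0, 0], [0, 0, 0], [0, 0, 0], [0, 0, 0], [0, 0, 0], [0, 0, 0], [0, 0, 0]]'

```text
time: 7.12
position: [0.5319, 0.0995, 0.177]
eef_rot: [2.037, 2.39, 0.002]
contact_force: [0.7, -0.9, -1.2]
width: 0.0227
finger_force: 78.8
```

step_arm --fingers '[5, 5, 5, 5]' --delta_pos '[[0, 0, 15], [0, 0, 30], [0, 0, 30], [0, 0, 30]]' --delta_rot '[[0, 0, 0], [0, 0, 0], [0, 0, 0], [0, 0, 0]]'

```text
time: 7.45
position: [0.5294, 0.0966, 0.1448]
eef_rot: [-2.04, -2.385, 0.005]
contact_force: [0.5, -0.6, -2.1]
width: 0.0233
finger_force: 78.8
```

```bash
cat > chk.py <<'E'
from h import *
import sys
T=pose();s=robot.state();print(s['time'],T.round(4).tolist(),s['width'],s['contact_force'].round(1),s['ft_torque'].round(2))
bore=np.array([.5318,.0990]);ax=T[:3,3]+T[:3,:3]@[.0028,0,.03]
e=bore-ax[:2];print('err tool x,y mm',1000*(T[:2,:2].T@e))
p,C=shot('wrist');W=cloud(p,C);L=(W-T[:3,3])@T[:3,:3]
hsv=cv2.cvtColor(p['frame'],cv2.COLOR_BGR2HSV); br=(hsv[...,1]>110)&(hsv[...,0]>12)&(hsv[...,0]<40)&(np.hypot(L[...,0],L[...,1])<.03)
for z0,z1 in((-.0215,-.015),(.003,.0085)):
    Q=L[br&(L[...,2]>z0)&(L[...,2]<z1)];print(len(Q),np.median(Q[:,2]).round(4),Q.min(0).round(4),Q.max(0).round(4))
m=(np.hypot(W[...,0]-.532,W[...,1]-.086)<.06)&(W[...,2]>.075)&(W[...,2]<.092)
P=W[m];print('metal',np.median(P[:,2]))
if len(sys.argv)>1: cv2.imwrite(sys.argv[1],cv2.resize(p['frame'][100:350,160:560],(800,500),interpolation=2))
E
python3 chk.py pics/i1.png
```

```text
7.45 [[-0.1548, 0.9879, -0.0047, 0.5294], [0.9879, 0.1548, -0.0001, 0.0966], [0.0007, -0.0046, -1.0, 0.1448], [0.0, 0.0, 0.0, 1.0]] 0.023265754156741036 [ 0.5 -0.6 -2.1] [-0.06 -0.05  0.04]
err tool x,y mm [-0.86267246  2.89522189]
1457 -0.0175 [-0.0107 -0.0237 -0.0215] [ 0.0155  0.0125 -0.015 ]
2199 0.0063 [-0.0055 -0.0235  0.003 ] [0.0262 0.0235 0.0085]
metal 0.08386132485041384
```

View pics/i1.png

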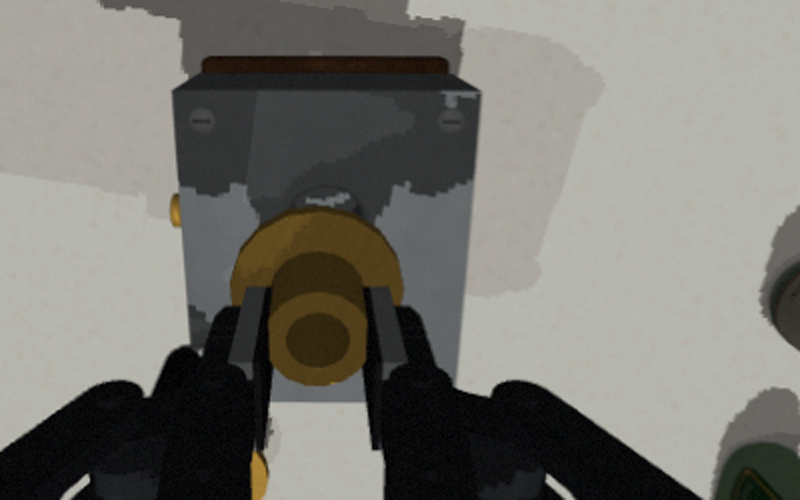

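Side by side: bore rim arc centred at column ~327, flange at ~317, so a tool +y correction is needed. I'll average the pose readings.

step_arm --fingers '[5, 5, 5]' --delta_pos '[[-0.5, 2.8, 0], [-0.5, 2.8, 0], [-0.5, 2.8, 0]]' --delta_rot '[[0, 0, 0], [0, 0, 0], [0, 0, 0]]'

```text
time: 7.75
position: [0.5346, 0.0969, 0.1478]
eef_rot: [2.041, 2.386, 0.002]
contact_force: [0.5, -0.1, -1.6]
width: 0.0233
finger_force: 78.8
```

```bash
python3 - <<'E'
from h import *
Ts=[];A=[]
for i in range(6):
    T=pose();p,C=shot('wrist');Ts.append(T)
    ax=T[:3,3]+T[:3,:3]@[.0028,0,.03]; A.append(1000*T[:2,:2].T@(np.array([.5318,.0990])-ax[:2]))
print(np.array(A).round(2).tolist(),np.mean(A,0)); print(np.mean(Ts,0).round(4).tolist(),robot.state()['time'])
# direct: image-plane geometry independent of arm pose: bore rim visible arc
T=np.mean(Ts,0); C=T@np.array(p['mount'])
o=ortho(p,C,(.5318,.099),.03,.0839,.0001)
o=cv2.rotate(o,cv2.ROTATE_90_CLOCKWISE)
cv2.imwrite('pics/o4.png',o)
E
```

```text
[[-0.25, -2.46], [-0.41, -2.2], [-0.46, -2.05], [-0.52, -1.9], [-0.57, -1.79], [-0.61, -1.72]] [-0.46839284 -2.01913854]
[[-0.1553, 0.9879, 0.001, 0.5341], [0.9879, 0.1553, -0.0001, 0.097], [-0.0002, 0.0009, -1.0, 0.1474], [0.0, 0.0, 0.0, 1.0]] 8.05
```

View pics/o4.png

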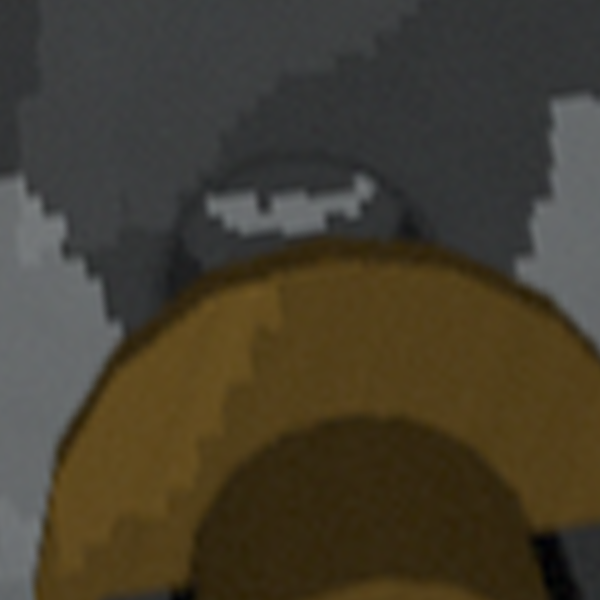

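step_arm --fingers '[5, 5, 5, 5, 5, 5]' --delta_pos '[[-0.5, -1.8, 5], [-0.5, -1.8, 8], [-0.5, -1.8, 8], [-0.5, -1.8, 8], [-0.5, -1.8, 8], [-0.5, -1.8, 8]]' --delta_rot '[[0, 0, 0], [0, 0, 0], [0, 0, 0], [0, 0, 0], [0, 0, 0], [0, 0, 0]]'

```text
time: 8.55
position: [0.5322, 0.0963, 0.139]
eef_rot: [2.041, 2.388, 0.0]
contact_force: [0.4, 0.5, -1.8]
width: 0.0231
finger_force: 78.8
```

```bash
cat > e.py <<'E'
from h import *
A=[]
for i in range(6):
    T=pose();p,C=shot('wrist');s=robot.state()
    ax=T[:3,3]+T[:3,:3]@[.0028,0,.03]; A.append(np.r_[1000*T[:2,:2].T@(np.array([.5316,.0990])-ax[:2]),T[2,3]*1000,T[:2,2]*1000])
print(np.array(A).round(2)[[0,2,4,5]].tolist(),np.mean(A,0).round(2),s['time'],s['contact_force'].round(1),s['ft_torque'].round(2))
E
python3 e.py
```

```text
[[-0.06, -0.14, 138.99, 0.23, 0.01], [-0.05, -0.2, 139.05, 0.36, -0.02], [-0.08, -0.15, 139.01, 0.28, -0.01], [-0.05, -0.14, 138.98, 0.24, -0.02]] [-6.0000e-02 -1.6000e-01  1.3901e+02  2.8000e-01 -1.0000e-02] 8.85 [-0.3  0.3 -1.4] [ 0.04  0.02 -0.03]
```

step_arm --fingers '[5, 5, 5, 5, 5, 5, 5]' --delta_pos '[[0, 0, 5], [0, 0, 10], [0, 0, 13], [0, 0, 16], [0, 0, 19], [0, 0, 22], [0, 0, 22]]' --delta_rot '[[0, 0, 0], [0, 0, 0], [0, 0, 0], [0, 0, 0], [0, 0, 0], [0, 0, 0], [0, 0, 0]]'

```text
time: 9.43
position: [0.5315, 0.0963, 0.116]
eef_rot: [-2.041, -2.387, 0.001]
contact_force: [-0.4, 0.8, -1.3]
width: 0.023
finger_force: 78.8
```

```bash
python3 e.py
```

```text
[[-0.19, 0.54, 116.0, -1.43, 0.04], [-0.08, 0.03, 116.74, -0.23, 0.02], [-0.03, -0.22, 117.1, 0.45, -0.03], [-0.04, -0.25, 117.13, 0.52, -0.02]] [-9.0000e-02  4.0000e-02  1.1672e+02 -2.2000e-01  1.0000e-02] 9.7333 [ 0.8 -0.1 -1.4] [-0. -0. -0.]
```

The spigot has entered the mouth without contact. I'll press on gently.

step_arm --fingers '[5, 5, 5, 5, 5, 5]' --delta_pos '[[0, 0, 2], [0, 0, 4], [0, 0, 6], [0, 0, 8], [0, 0, 10], [0, 0, 10]]' --delta_rot '[[0, 0, 0], [0, 0, 0], [0, 0, 0], [0, 0, 0], [0, 0, 0], [0, 0, 0]]'

```text
time: 10.23
position: [0.5323, 0.0964, 0.1069]
eef_rot: [2.041, 2.388, 0.001]
contact_force: [-0.3, 0.7, -1.3]
width: 0.0231
finger_force: 79.2
```

```bash
python3 e.py
```

```text
[[-0.14, -0.29, 106.91, 0.48, 0.17], [-0.13, -0.24, 106.87, 0.47, 0.18], [-0.1, -0.28, 106.92, 0.59, 0.13], [-0.13, -0.23, 106.9, 0.48, 0.17]] [ -0.13  -0.26 106.9    0.51   0.16] 10.5333 [ 1.4  0.5 -0.7] [ 0.16 -0.23 -0.02]
```

step_arm --fingers '[5, 5, 5, 5, 5]' --delta_pos '[[0, 0, 2], [0, 0, 4], [0, 0, 6], [0, 0, 7], [0, 0, 7]]' --delta_rot '[[0, 0, 0], [0, 0, 0], [0, 0, 0], [0, 0, 0], [0, 0, 0]]'

```text
time: 10.95
position: [0.5329, 0.0963, 0.1011]
eef_rot: [2.041, 2.387, 0.002]
contact_force: [0.6, 0.2, 4.2]
width: 0.023
finger_force: 79.7
```

```bash
python3 chk.py; python3 e.py
```

```text
10.95 [[-0.1554, 0.9878, 0.0018, 0.5329], [0.9879, 0.1554, -0.0, 0.0963], [-0.0003, 0.0018, -1.0, 0.1011], [0.0, 0.0, 0.0, 1.0]] 0.022982788814846125 [0.6 0.2 4.2] [ 0.19  0.08 -0.02]
err tool x,y mm [ 0.00339556 -0.68843111]
1453 -0.0175 [-0.0104 -0.0114 -0.0193] [ 0.016   0.0119 -0.0151]
2220 0.0062 [-0.0053 -0.0234  0.003 ] [0.0265 0.0235 0.0085]
metal 0.0838580900304626
[[0.04, -0.89, 101.03, 1.78, -0.04], [0.04, -0.87, 101.03, 1.76, -0.06], [0.05, -0.88, 101.03, 1.76, -0.06], [0.06, -0.88, 101.03, 1.78, -0.06]] [ 5.0000e-02 -8.8000e-01  1.0103e+02  1.7700e+00 -6.0000e-02] 11.3 [-0.1  0.2  5.1] [0.13 0.1  0.  ]
```

step_arm --fingers '[5, 5, 5, 5, 5]' --delta_pos '[[0, 0, 1], [0, 0, 2], [0, 0, 3], [0, 0, 4], [0, 0, 4]]' --delta_rot '[[0, 0, 0], [0, 0, 0], [0, 0, 0], [0, 0, 0], [0, 0, 0]]'

```text
time: 11.72
position: [0.5328, 0.0963, 0.0971]
eef_rot: [2.041, 2.387, 0.001]
contact_force: [0.2, 0.3, 4.7]
width: 0.0231
finger_force: 79.7
```

```bash
python3 e.py
```

```text
[[0.1, -0.83, 97.1, 1.64, -0.18], [0.11, -0.83, 97.04, 1.63, -0.19], [0.11, -0.84, 97.04, 1.67, -0.17], [0.12, -0.83, 97.05, 1.63, -0.16]] [ 0.11 -0.84 97.05  1.65 -0.17] 12.0167 [-0.7  0.3  5.2] [0.19 0.2  0.02]
```

Force steady at about 6 N net. About 1 mm to go, so I'll use small increments and watch for the steep rise.

step_arm --fingers '[5, 5, 5]' --delta_pos '[[0, 0, 0.7], [0, 0, 1.3], [0, 0, 1.3]]' --delta_rot '[[0, 0, 0], [0, 0, 0], [0, 0, 0]]'

```text
time: 12.27
position: [0.5328, 0.0964, 0.0963]
eef_rot: [2.041, 2.387, 0.001]
contact_force: [-3.0, 0.3, 9.0]
width: 0.023
finger_force: 80.0
```

step_arm --fingers '[5, 5, 5]' --delta_pos '[[0, 0, 0.5], [0, 0, 1], [0, 0, 1]]' --delta_rot '[[0, 0, 0], [0, 0, 0], [0, 0, 0]]'

```text
time: 12.52
position: [0.5329, 0.0964, 0.0963]
eef_rot: [2.041, 2.387, 0.001]
contact_force: [-6.2, 0.2, 16.0]
width: 0.0231
finger_force: 80.8
```

step_arm --fingers '[5, 5, 5, 5]' --delta_pos '[[0, -0.5, 0.5], [0, -1, 1], [0, -1, 1], [0, -1, 1]]' --delta_rot '[[0, 0, 0], [0, 0, 0], [0, 0, 0], [0, 0, 0]]'

```text
time: 12.85
position: [0.5328, 0.0964, 0.0962]
eef_rot: [2.039, 2.386, 0.004]
contact_force: [-6.5, 1.9, 18.7]
width: 0.0231
finger_force: 81.1
```

```bash
python3 e.py
```

```text
[[-0.01, -0.89, 96.19, 3.56, 0.07], [0.02, -0.88, 96.17, 3.5, 0.06], [-0.01, -0.88, 96.18, 3.53, 0.07], [0.01, -0.92, 96.2, 3.6, 0.06]] [ 0.000e+00 -9.000e-01  9.619e+01  3.560e+00  7.000e-02] 13.15 [-6.3  2.1 19.4] [0.25 0.9  0.05]
```

It's home: no further travel as the force rises. I'll release and retreat upward.

step_arm --fingers '[30, 46, 46, 46, 46, 46, 46, 46, 46, 46, 46]' --delta_pos '[[0, 0, -1], [0, 0, -2], [0, 0, -3], [0, 0, -5], [0, 0, -25], [0, 0, -60], [0, 0, -95], [0, 0, -110], [0, 0, -110], [0, 0, -110], [0, 0, -110]]' --delta_rot '[[0, 0, 0], [0, 0, 0], [0, 0, 0], [0, 0, 0], [0, 0, 0], [0, 0, 0], [0, 0, 0], [0, 0, 0], [0, 0, 0], [0, 0, 0], [0, 0, 0]]'

```text
time: 14.07
position: [0.5301, 0.0962, 0.2009]
eef_rot: [-2.04, -2.386, 0.003]
contact_force: [-0.3, 0.3, 0.7]
width: 0.0457
finger_force: 0.0
```

```bash
python3 - <<'E'
from h import *
T=pose();p,C=shot('wrist');W=cloud(p,C);s=robot.state();print(s['time'],T.round(4).tolist(),s['width'],s['contact_force'].round(1))
m=(np.hypot(W[...,0]-.532,W[...,1]-.086)<.075)&(abs(W[...,2]-.084)<.004);print('metal',np.median(W[m][:,2]),m.sum())
r=np.hypot(W[...,0]-.532,W[...,1]-.099)
Q=W[(r<.027)&(W[...,2]>.086)&(W[...,2]<.1)];A=np.c_[Q[:,:2]-[.532,.099],np.ones(len(Q))];k=np.linalg.lstsq(A,Q[:,2],rcond=None)[0];print('flange',np.median(Q[:,2]),len(Q),k,cv2.minEnclosingCircle((Q[:,:2]*1000).astype(np.float32)))
Q=W[(r<.02)&(W[...,2]>.108)&(W[...,2]<.122)];print('head',np.median(Q[:,2]),len(Q),(Q.min(0)+Q.max(0))/2)
# lever knob: mill frame
c,sn=np.cos(.155),np.sin(.155);R2=np.array([[c,-sn],[sn,c]])
M=(W[...,:2]-[.5318,.0990])@R2
k=(W[...,2]>.1)&(W[...,2]<.14)&(np.hypot(M[...,0],M[...,1]+44e-3)<.07)&(np.hypot(M[...,0],M[...,1])>.03)
Q=np.c_[M[k],W[k][:,2]]*1000;print('knob',len(Q),np.median(Q,0),Q.min(0),Q.max(0))
print([d for d in robot.recognise(p,'keeper')][:2])
cv2.imwrite('pics/k1.png',cv2.resize(p['frame'][100:350,160:560],(800,500),interpolation=2))
E
```

```text
14.1167 [[-0.1554, 0.9879, -0.0028, 0.5301], [0.9879, 0.1554, 0.0001, 0.0962], [0.0005, -0.0028, -1.0, 0.2009], [0.0, 0.0, 0.0, 1.0]] 0.04605589522080717 [-0.4 -0.7  0.1]
metal 0.08390057481852575 11091
flange 0.0901165417458196 1450 [-0.00570142 -0.00722759  0.09048886] ((531.6571044921875, 99.37405395507812), 25.004230499267578)
head 0.11386881586061298 611 [0.53247336 0.09871509 0.11210189]
knob 368 [ -1.66886441 -43.23370984 101.11889219] [-58.56091644 -51.59584071 100.0060482 ] [ 25.00170123 -35.59590673 125.83678975]
[{'xyz': [0.5284, 0.0499, 0.095], 'score': 0.84}, {'xyz': [0.5348, 0.0942, 0.0815], 'score': 0.58}]
```

View pics/k1.png

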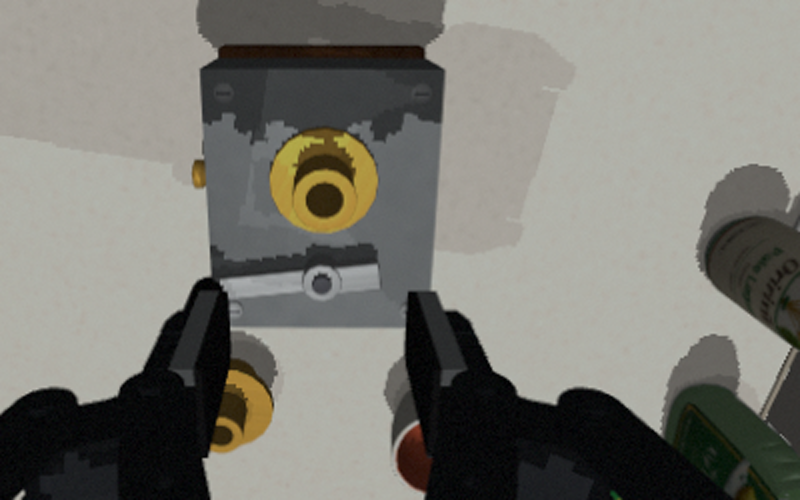

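The bush is flush: flange top 6.2 mm above the metal, centred and level. Lever blade sits at about (300,280), nearly θ≈0, with its knob hidden behind the left finger. I'll get the knob position from the earlier cloud.

```bash
python3 - <<'E'
from h import *
d=np.load('w2.npz');W=d['W']
c,sn=np.cos(.155),np.sin(.155);R2=np.array([[c,-sn],[sn,c]])
M=(W[...,:2]-[.5318,.0990])@R2
k=(np.hypot(M[...,0]+.05,M[...,1]+.05)<.03)&(W[...,2]>.095)
Q=np.c_[M[k],W[k][:,2]]*1000
for z0,z1 in((95,105),(105,115),(115,122),(122,140)):
    q=Q[(Q[:,2]>z0)&(Q[:,2]<z1)];print(z0,len(q),q.min(0).round(1) if len(q) else '',q.max(0).round(1) if len(q) else '')
k=(np.hypot(M[...,0],M[...,1]+.044)<.03)&(W[...,2]>.088);Q=np.c_[M[k],W[k][:,2]]*1000
q=Q[Q[:,2]<98];print('blade',np.polyfit(q[:,0],q[:,1],1),np.median(q[:,2]));q=Q[Q[:,2]>98];print('boss',len(q),q.min(0),q.max(0))
T=pose();p,C=shot('wrist');T=pose();print(robot.state()['qpos'].round(3),'TCP in mill',((T[:2,3]-[.5318,.0990])@R2*1000).round(1),T[2,3], 'yaw',np.arctan2(T[1,1],T[0,1]))
E
```

```text
95 369 [-58.1 -54.   95.1] [-20.4 -40.3 104.8]
105 94 [-58.2 -52.3 105.3] [-45.2 -42.  114.8]
115 76 [-58.5 -51.4 115.1] [-45.1 -41.9 122. ]
122 231 [-58.7 -56.7 122. ] [-45.3 -42.4 128.6]
blade [  0.23200482 -39.91706678] 95.97014158880718
boss 502 [-13.97663902 -51.7603568   98.04693117] [ 25.90350722 -34.76827405 104.27765178]
[-0.045  0.092  1.731 -0.     1.322 -0.201] TCP in mill [-2.3 -2.5] 0.20061383739703015 yaw 0.15596097232871686
```

step_arm --fingers '[0, 0, 0, 0, 0, 0, 0, 0, 0]' --delta_pos '[[-10, -26, 0], [-21, -52, 0], [-21, -52, 0], [-21, -52, 20], [-21, -52, 50], [-21, -52, 75], [-21, -52, 90], [-21, -52, 95], [-21, -52, 95]]' --delta_rot '[[0, 0, 0], [0, 0, 0], [0, 0, 0], [0, 0, 0], [0, 0, 0], [0, 0, 0], [0, 0, 0], [0, 0, 0], [0, 0, 0]]'

```text
time: 14.97
position: [0.4816, 0.0676, 0.1057]
eef_rot: [-2.039, -2.385, 0.003]
contact_force: [0.2, 1.4, 0.0]
width: -0.0
finger_force: 0.0
```

```bash
cat > m.py <<'E'
from h import *
c,sn=np.cos(.155),np.sin(.155);R2=np.array([[c,-sn],[sn,c]])
for i in range(2): p,C=shot('wrist')
T=pose();s=robot.state();print(s['time'],'mill',((T[:2,3]-[.5318,.0990])@R2*1000).round(1),T[2,3].round(4),'yaw rel',np.arctan2(T[1,1],T[0,1])-.155,s['contact_force'].round(1),s['width'],s['qpos'].round(2))
E
python3 m.py
python3 -c "
import numpy as np
for k in range(1,16):
    t=.106+(k-1)*.105;a=max(t-.106,0);r=18
    x=-52*np.cos(t)-r*np.sin(t);y=-44-52*np.sin(t)+r*np.cos(t);print(k,round(t,3),round(x,1),round(y,1))"
```

```text
15.0667 mill [-52.5 -23.8] 0.1083 yaw rel 0.0010678439804567563 [ 0.9 -0.5  0.1] -0.00040666314262548123 [-0.11  0.07  1.95  0.    1.12 -0.27]
1 0.106 -53.6 -31.6
2 0.211 -54.6 -37.3
3 0.316 -55.0 -43.1
4 0.421 -54.8 -48.8
5 0.526 -54.0 -54.5
6 0.631 -52.6 -60.1
7 0.736 -50.6 -65.6
8 0.841 -48.1 -70.8
9 0.946 -45.0 -75.6
10 1.051 -41.5 -80.2
11 1.156 -37.4 -84.3
12 1.261 -33.0 -88.0
13 1.366 -28.2 -91.3
14 1.471 -23.1 -93.9
15 1.576 -17.7 -96.1
```

step_arm --fingers '[0, 0, 0, 0, 0, 0, 0, 0, 0, 0, 0, 0]' --delta_pos '[[-7, -1, 0], [-13, -2, 0], [-19, -2, 0], [-25, -2, 0], [-30.5, -1, 0], [-36, 0, 0], [-41.6, 2, 0], [-46.8, 5, 0], [-51.6, 8, 0], [-56.2, 11.5, 0], [-56.2, 11.5, 0], [-56.2, 11.5, 0]]' --delta_rot '[[0, 0, -0.1], [0, 0, -0.21], [0, 0, -0.32], [0, 0, -0.42], [0, 0, -0.53], [0, 0, -0.63], [0, 0, -0.74], [0, 0, -0.84], [0, 0, -0.95], [0, 0, -1.05], [0, 0, -1.05], [0, 0, -1.05]]'

```text
time: 16.07
position: [0.5041, 0.0133, 0.1089]
eef_rot: [0.574, 3.086, -0.0]
contact_force: [-0.2, 1.0, 0.3]
width: -0.0001
finger_force: 0.0
```

```bash
cat >> m.py <<'E'
p,C=shot('top');W=cloud(p,C);M=(W[...,:2]-[.5318,.0990])@R2;r=np.hypot(M[...,0],M[...,1]+.044)
k=(r<.034)&(np.hypot(M[...,0],M[...,1]+.044)>.01)&(W[...,2]>.0935)&(W[...,2]<.1)&(np.hypot(M[...,0],M[...,1])>.016)
Q=M[k]*1000;print('blade pts',len(Q),Q.mean(0)); 
g=p['frame'];print(robot.recognise(p,'keeper')[:2], robot.recognise(p,'bush_mid')[:2])
E
python3 m.py
```

```text
16.1667 mill [-41.1 -80. ] 0.1083 yaw rel 1.0487929230732018 [-0.3  1.1  0.2] 0.0005403240673138504 [-0.21  0.11  1.91 -0.    1.12 -1.42]
blade pts 0 [nan nan]
[] []m.py:7: RuntimeWarning: Mean of empty slice.
  Q=M[k]*1000;print('blade pts',len(Q),Q.mean(0));
  ret = um.true_divide(
```

step_arm --fingers '[0, 0, 0, 0, 0, 0, 0]' --delta_pos '[[-5.5, -1.8, 0], [-11.2, -2.8, 0], [-17, -3.3, 0], [-22.7, -3, 0], [-28.5, -2.2, 0], [-30.2, -1.2, 0], [-30.2, -1.2, 0]]' --delta_rot '[[0, 0, -0.1], [0, 0, -0.21], [0, 0, -0.31], [0, 0, -0.42], [0, 0, -0.52], [0, 0, -0.52], [0, 0, -0.52]]'

```text
time: 16.9
position: [0.5286, 0.0017, 0.1072]
eef_rot: [0.242, -3.126, -0.0]
contact_force: [-9.2, -2.1, 5.6]
width: 0.0002
finger_force: 4.7
```

```bash
python3 m.py 2>/dev/null
```

```text
17.0 mill [-18.2 -95.7] 0.1073 yaw rel 1.5698613373593695 [-8.5 -1.6  5.8] 4.24430320988643e-05 [-0.22  0.18  1.84 -0.    1.13 -1.95]
blade pts 3 [-13.10825303 -16.90051753]
[] []
```

It's at the stop: 9 N, pusher at −18.2 mm, so the knob is at about 0. I'll back off, lift and check.

step_arm --fingers '[0, 0, 0, 0, 0, 0, 0, 0, 0, 0, 0]' --delta_pos '[[5, 0, 0], [15, 0, 0], [20, 0, -10], [25, 0, -40], [25, 0, -80], [25, 0, -110], [40, 0, -110], [75, 0, -110], [100, 0, -110], [100, 0, -110], [100, 0, -110]]' --delta_rot '[[0, 0, 0], [0, 0, 0], [0, 0, 0], [0, 0, 0], [0, 0, 0], [0, 0, 0], [0, 0, 0], [0, 0, 0], [0, 0, 0], [0, 0, 0], [0, 0, 0]]'

```text
time: 18.07
position: [0.4315, -0.0137, 0.2176]
eef_rot: [-0.241, 3.131, -0.001]
contact_force: [-0.3, -1.0, 0.8]
width: 0.0001
finger_force: 0.0
```

```bash
python3 m.py 2>/dev/null; python3 - <<'E'
from h import *
c,sn=np.cos(.155),np.sin(.155);R2=np.array([[c,-sn],[sn,c]])
for n in ('top','side'):
    p,C=shot(n);W=cloud(p,C);M=(W[...,:2]-[.5318,.0990])@R2
    k=(np.hypot(M[...,0],M[...,1]+.09)<.03)&(W[...,2]>.105)&(W[...,2]<.14);Q=np.c_[M[k],W[k][:,2]]*1000
    print(n,'knob',len(Q),np.median(Q,0).round(1) if len(Q) else '')
    k=(abs(M[...,0])<.05)&(abs(M[...,1]+.044)<.05)&(W[...,2]>.105);print('any',[(M[k]*1000).min(0),(M[k]*1000).max(0)] if k.any() else 0)
    k=(np.hypot(M[...,0],M[...,1])<.02)&(W[...,2]>.108);Q=np.c_[M[k],W[k][:,2]]*1000;print('head',len(Q),np.median(Q,0) if len(Q) else '')
    for t in('thick_bush_mid','mug_1','timer','tin_1'):print(t,[d['xyz'] for d in robot.recognise(p,t)][:1])
E
```

```text
18.1667 mill [-115.3  -96.1] 0.2179 yaw rel 1.5702936429884995 [0.9 0.  0.3] 0.00017721276675438313 [-0.31 -0.22  1.99  0.    1.37 -2.04]
blade pts 71 [ -2.29221199 -45.71917716]
[{'xyz': [0.5421, 0.0448, 0.1028], 'score': 0.46}, {'xyz': [0.533, 0.1056, 0.0902], 'score': 0.17}] []
top knob 31 [ -2.7 -95.  126.6]
any [array([-13.76191109, -93.7852586 ]), array([11.18943761,  5.62779794])]
head 68 [ -1.23924904   1.23297647 113.4963518 ]
thick_bush_mid [[0.5033, -0.0656, 0.0254]]
mug_1 [[0.6391, -0.0715, 0.0216]]
timer [[0.6036, -0.2087, 0.0348]]
tin_1 [[0.5794, -0.3211, 0.066]]
side knob 56 [ -1.4 -98.7 118.2]
any [array([-11.43996148, -93.10431419]), array([13.72757889,  5.45377688])]
head 47 [  0.18232441  -5.41115631 113.54837026]
thick_bush_mid [[0.496, -0.0822, 0.0312]]
mug_1 [[0.6343, -0.0869, 0.0367]]
timer [[0.5954, -0.2253, 0.0315]]
tin_1 [[0.5742, -0.3418, 0.0597]]
```

```bash
python3 -c "
from h import *
print(robot.finish_job())"
```

```text
the job is handed in; nothing more can be done
None
```

The slim bush is pressed home in the mill's bore (shoulder measured flush, peak press reading about 19 N), the keeper lever is swung over it to its stop, the thick bush and the mug, timer and tin still read at their start positions, and the job was handed in at about 18 s; no verdict was returned.

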